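Transfer a sole-template carrier over the rail stops and pack it up against the row

TASK

Take the orange template carrier off its rail by lifting it over the red end stop, and hook it over the red end stop of the next rail, lowering it gently onto the bar. Then slide it along that rail so that it pushes the green carrier ahead until the two are pressed firmly but gently up against the sprung rubber buffer, whose setting must be found by feel, and let go so that both stay hanging there side by side. Leave the blue carrier and the things on the table where they are.

Things in the scene. Friction and masses are not known exactly. Their poses are not given: they have to be found in the camera images.
- carrier: Orange saddle carrier, 0.1 to 0.2 kg, with a brown shoe-sole template below; starts on rail A, 60 to 90 mm from its free end. Origin: centre of the saddle's ceiling, which sits on the bar's top; z up, y along the rail, x across. Saddle 24 mm (x) by 40 mm (y), 12 mm high above the origin. Slot 14 mm wide (x) for the 8 mm bar; -x leg 14 mm deep, +x leg (16 mm along y) 56 mm.
- tab (a point): Middle of the orange carrier's upright grip tab, 36 mm above the carrier's origin. Tab 14 mm thick (x), 30 mm wide (y), from 12 to 57 mm above the origin; pinch it across the 14 mm from above.
- foot (a point): On the orange carrier, 50 mm below its origin: top of the foot where the +x leg turns under the bar. It meets the bar's underside when the hanging carrier is raised 34 mm, so it leaves or enters a rail only over the stopped free end. The sole hangs from it: 64 mm wide (x), 5 mm thick (y), down to 187 mm below the carrier's origin.
- neighbour: Green carrier, same shape, mass and axes as the orange; origin: centre of its saddle's ceiling. Hangs loose on rail B, 120 to 135 mm from the free end, and slides with an unknown drag under 2.5 N. Orange pushes it saddle to saddle: centres 40 mm apart when touching. The force between the two must stay below 18 N.
- other: Blue carrier with a cork-coloured sole, same shape and axes; origin: centre of its saddle's ceiling. It hangs on rail A behind the orange one, 170 to 185 mm from the free end. To be left alone.
- rail_a: Fixed rail A, where orange starts. Flat steel bar 8 mm thick (x), 16 mm tall, top face 235 mm above the origin. Origin: on the table straight below the bar's free end; z up; the bar runs 260 mm along +y to a post on a foot 130 mm (x) by 90 mm (y). Only post and foot are below the bar.
- stop_a (a point): Middle of the top of rail A's red end stop: upturned block 8 mm by 8 mm at the free end (y = 0 to 8 mm), 15 mm above the bar's top. Orange must be raised over 15 mm and under 34 mm to leave over it, towards -y of rail A.
- rail_b: Fixed rail B, the next rail, same bar and height (top 235 mm above the origin). Origin: on the table straight below its free end, which faces rail A's free end over a gap of 50 to 85 mm, shifted sideways up to 15 mm and turned up to 0.12 rad against rail A. The bar runs 300 mm along -y to its post.
- stop_b (a point): Middle of the top of rail B's red end stop: upturned block 8 mm by 8 mm at the free end (y = 0 to -8 mm of rail B), 15 mm above the bar's top; the carrier enters over it, raised 15 to 34 mm.
- bar_b (a point): Point on rail B's top face, 42 mm from the free end: room to set orange down, inside the stop and short of green. Farther along, behind green, a black collar holds the rubber buffer; its face is 172 to 212 mm from the free end, unmeasured. It yields 2.5 N per mm, solid after 7 mm. Firmly packed: orange bears on green with over 4 N for 0.2 s.
- jar: Glass jar with red lid, 68 mm across, 100 mm tall. Bystander, to be left alone. Origin: centre of its underside, z up.
- cone_white: White thread cone, 64 mm across, 125 mm tall. Bystander, to be left alone. Origin: centre of its underside, z up.
- cone_black: Black thread cone, 64 mm across, 125 mm tall. Bystander, to be left alone. Origin: centre of its underside, z up.
- hammer: Hammer 240 mm long lying on the table on the robot's side of the rails, along its own x. Bystander, to be left alone. Origin: centre of its underside.
- tin: Low aluminium tin, 66 mm across, 50 mm tall, on the robot's side of the rails. Bystander, to be left alone. Origin: centre of its underside, z up.
Mind the look-alikes: they are no part of the job. Leave any yellow look-alike of the carrier alone.

How it is judged:
By the outcome, as a careful person would: the job done as asked, in the order asked, and still so for the second after the job is handed in, with the robot touching nothing.
It also fails if it takes over 51 s, if anything falls off the work surface, if the arm or the gripper's body presses on something with over 40 N, if the wrist force passes 120 N, or if a joint passes its speed limit or range.

ROBOT

A 6-joint arm with a two-finger parallel gripper is mounted at the origin on the work surface. World frame = base frame: x ahead of the robot, y to its left, z up, the work surface at z = 0. Lengths are in m, angles in rad, forces in N, time in s.
With the tool pointing down it reaches from about 0.25 to 0.775 m from the base axis. Payload 4 kg.
Tool frame: the origin (TCP) lies at the very end of the fingers, on their centre line; the grasp point (between the pads) lies 19 mm behind it (arm.tcp_to_grasp is the distance from the TCP to the grasp point, in m); z points along the fingers, x is the direction in which the jaws open and shut, and the axes are right-handed (so a half turn about z gives the same grasp; the last joint's range is limited). The gripper opens to 85 mm and grips with 20 to 120 N. Pads are 22 mm wide; open, the fingers measure 114 mm over their backs; the gripper's body (76 mm by 85 mm) begins 54 mm behind the grasp point. The pads swing forward as they close: fully open they stand 13 mm farther back than shut.
Start: joints at [1.113, 0.087, 1.371, -0, 1.684, -0.103], TCP at [0.191, 0.516, 0.231] pointing down, gripper open.
Joint ranges: [-3.1, 3.1], [-0.76, 2.03], [0.27, 2.55], [-1.08, 4.22], [0.17, 2.65], [-2.57, 2.57]. Speed limits (rad/s): [2.79, 2.79, 3.14, 3.14, 3.14, 3.14].

INTERFACE

Orientations are given as a rotation vector (axis times angle).
In Python, from plant import sensors, imaging, finish_job, arm gives the robot as it stands. The module is installed in compiled form; this text tells all that it offers.
- The arm moves only by the tool jog_arm, never from a script. Its argument "increments" is a list of rows, each an object with "travel": the shift along the world's x, y, z in cm, a list of three; "turn": the turn about the world's z in degrees. A call has 1 to 10 rows; each row shifts and turns the commanded pose from where the row before left it; what a row does not reach is not made up. A row lasts 1/8 s, in which the tool goes at most 62.5 mm and 10.7 degrees, less where a joint would pass 70% of its speed; a pose out of reach is approached as far as the arm can. A call with a gripper value outside its range is refused whole. "fingers" is the opening, from 0 (shut) to 1 (fully open), set as the call begins (left out, the last holds). The fingers move at their own pace and stop on an object; the grip force is fixed at half the most. Time passes only in rows, so rows that do not move let the fingers close. It gives the time, the measured TCP pose, the force and the opening at its end, in the units of the state.
- sensors.observe(): the state, without advancing time (a new reading comes with each control period).
- imaging.snapshot(name): name is "scene" or "top"; returns the picture (480x640x3 uint8, red, green, blue); there is no depth.
- imaging.camera_model(name): a dict with "intrinsics" (3x3 intrinsics, pixels), "pose" (4x4, takes a point from camera to world coordinates). Camera axes: x right, y down, z forward; pixel columns grow to the right and rows downward; lengths in m; the calibration is good to about 2 mm. A picture is of the moment at which its call begins. camera_model takes no time and is no camera call.
- finish_job(): hands the job in, once; it reports no verdict.
The state is a dict: "time_s": time; "q": joint angles; "joint_vel": joint speeds; "joint_torque": joint torques, N m; "tool_pos": TCP position; "orientation": TCP orientation; "ft_force": force on the tool from outside, world axes, zero at the start; "moment": the same for the moment, N m; "finger_gap": finger opening in m.
Only numpy, scipy, OpenCV 4.12 (cv2) and the standard library are available. Lean on these libraries where they do the work, as an engineer would, in place of code of your own. Each camera call takes 0.05 s, during which the arm holds its last target.

## Working session

There is one attempt and no reset: what is moved stays moved. The work goes in short steps, Python scripts to look and compute and a tool call to move; the robot and the scene stay as the last step left them, time stands still between calls to the robot, and variables do not carry over. Pictures are saved under pics/ and viewed, and the job is handed in when it is done.

Besides the shell and the picture viewer there is one more tool, called after "Call:" as name([rows], argument=value, ...), one row to a line, values as JSON. jog_arm: Moves the arm, as the interface text tells. Its arguments: {"type":"object","properties":{"increments":{"type":"array","items":{"type":"object","properties":{"travel":{"type":"array","items":{"type":"number"}},"turn":{"type":"number"}}}},"fingers":{"type":"number"}},"required":["increments"]}

```bash
mkdir -p pics; ls
python3 - <<'E'
from plant import sensors, imaging, arm
import cv2, numpy as np
print(sensors.observe()); print(arm.tcp_to_grasp)
for n in("scene","top"):
    im=imaging.snapshot(n); cv2.imwrite(f"pics/{n}0.png",im[:,:,::-1]); m=imaging.camera_model(n); print(n,np.round(m["intrinsics"],2).tolist(),np.round(m["pose"],4).tolist())
E
```

```text
pics
{'time_s': 0.0, 'q': array([ 1.11292443e+00,  8.79754729e-02,  1.37227271e+00,  1.54010154e-05,
        1.68358965e+00, -1.03111012e-01]), 'joint_vel': array([ 8.41178379e-04, -5.89313860e-04, -6.49265072e-04,  1.97642250e-05,
       -3.06568095e-03,  1.85410567e-03]), 'joint_torque': array([-4.50318348e-04, -3.51866877e+01, -3.13272572e+01, -1.87639162e-04,
        1.06582177e-02, -1.13237317e-05]), 'tool_pos': array([0.19083571, 0.51530085, 0.23011857]), 'orientation': array([ 2.57767946,  1.7939969 , -0.00309724]), 'ft_force': array([-0.47909863, -0.72728142, -0.81900283]), 'moment': array([-0.00580849,  0.02071673, -0.04728496]), 'finger_gap': 0.08528773547671491}
0.0187
scene [[488.33, 0.0, 331.4], [0.0, 488.33, 235.15], [0.0, 0.0, 1.0]] [[-0.1524, 0.5965, -0.788, 1.5675], [0.9881, 0.0768, -0.1329, 0.1246], [-0.0188, -0.7989, -0.6011, 0.9798], [0.0, 0.0, 0.0, 1.0]]
top [[539.57, 0.0, 315.92], [0.0, 539.57, 240.73], [0.0, 0.0, 1.0]] [[0.126, -0.97, 0.2078, 0.2437], [-0.992, -0.1236, 0.0245, -0.0559], [0.0019, -0.2092, -0.9779, 1.373], [0.0, 0.0, 0.0, 1.0]]
```

View pics/scene0.png

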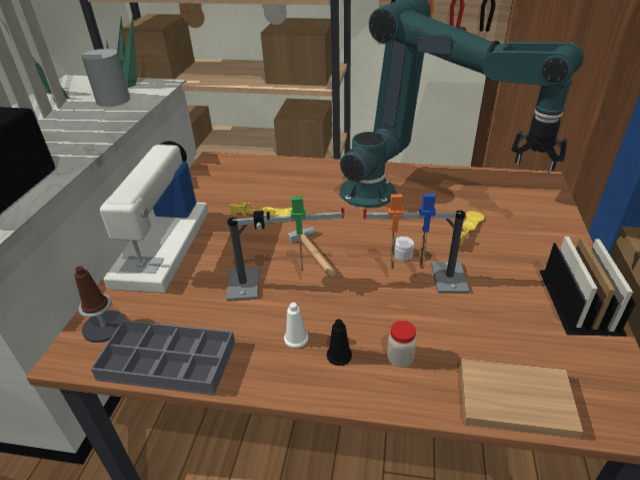

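View pics/top0.png

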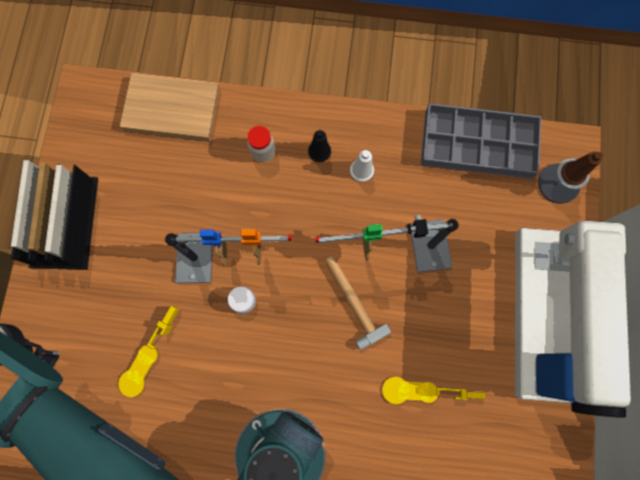

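The scene view has orange at about (396,212) on rail A, blue at (428,212), and green on rail B at (298,215). In the top view orange is at (250,237), green at (373,233), and the red stops are at (290,238) and (318,239). Next I'll zoom in and measure.

```bash
cat > h.py <<'E'
import cv2, numpy as np
from plant import imaging
def K(n):
    m=imaging.camera_model(n); return np.array(m["intrinsics"]),np.array(m["pose"])
def ray(n,px):
    k,T=K(n); d=T[:3,:3]@np.linalg.solve(k,[px[0],px[1],1]); return T[:3,3],d/np.linalg.norm(d)
def onz(n,px,z):
    o,d=ray(n,px); return o+d*(z-o[2])/d[2]
def proj(n,p):
    k,T=K(n); c=T[:3,:3].T@(np.array(p)-T[:3,3]); u=k@c; return u[:2]/u[2]
def tri(a,b):
    P=[K(n)[0]@np.linalg.inv(K(n)[1])[:3] for n in("scene","top")]
    X=cv2.triangulatePoints(P[0],P[1],np.array(a,float).reshape(2,1),np.array(b,float).reshape(2,1)); return (X[:3]/X[3]).ravel()
def mask(rgb,col,box):
    h=cv2.cvtColor(rgb,cv2.COLOR_RGB2HSV); lo,hi={"orange":((6,200,120),(15,255,255)),"green":((50,120,40),(80,255,255)),"blue":((105,150,60),(125,255,255)),"red":((0,170,90),(4,255,255))}[col]
    m=cv2.inRange(h,lo,hi)
    if col=="red": m|=cv2.inRange(h,(175,170,90),(180,255,255))
    z=np.zeros_like(m); x0,y0,x1,y1=box; z[y0:y1,x0:x1]=m[y0:y1,x0:x1]; return z
def crop(n,box,s,fn,im=None):
    im=imaging.snapshot(n) if im is None else im
    x0,y0,x1,y1=box; cv2.imwrite(fn,cv2.resize(im[y0:y1,x0:x1,::-1],None,fx=s,fy=s,interpolation=cv2.INTER_CUBIC)); return im
E
python3 - <<'E'
from h import *
B={"scene":(220,180,480,280),"top":(150,205,470,275)}
for n,s in(("scene",3),("top",2.5)):
    im=cv2.imread(f"pics/{n}0.png")[:,:,::-1].copy()
    crop(n,B[n],s,f"pics/{n}0c.png",im)
    for c in("orange","green","blue","red"):
        m=mask(im,c,B[n]); k,l,st,ce=cv2.connectedComponentsWithStats(m)
        for i in range(1,k):
            if st[i,4]>5: print(n,c,st[i].tolist(),ce[i].round(1))
E
```

```text
scene green [291, 197, 14, 37, 318] [297.4 211.9]
scene blue [420, 194, 15, 38, 344] [427.4 209.2]
scene red [341, 207, 3, 6, 15] [342.2 209.4]
scene red [364, 209, 2, 9, 13] [364.3 212.2]
top orange [241, 229, 20, 17, 253] [250.4 236.7]
top green [363, 224, 19, 18, 261] [372.4 232.4]
top blue [200, 230, 21, 16, 269] [210.  237.3]
top red [288, 235, 3, 5, 14] [289.1 236.9]
top red [316, 237, 3, 5, 13] [316.8 238.8]
```

```bash
sleep 1
```

```text
(no output)
```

View pics/scene0c.png

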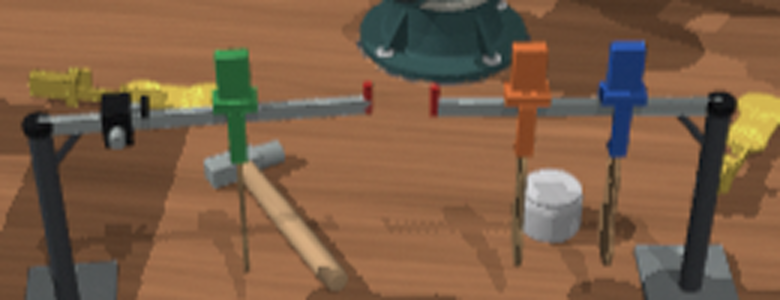

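View pics/top0c.png

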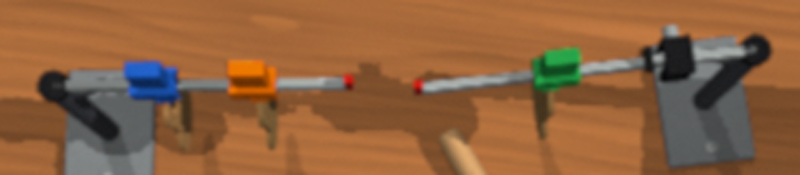

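Run:
```python
from h import *
im=cv2.imread("pics/top0.png")[:,:,::-1].copy(); sc=cv2.imread("pics/scene0.png")[:,:,::-1].copy()
hs=cv2.cvtColor(im,cv2.COLOR_RGB2HSV)
# bar in top: low sat bright
def bar(x0,x1,y0,y1):
    pts=[]
    for x in range(x0,x1):
        ys=[y for y in range(y0,y1) if hs[y,x,1]<70 and hs[y,x,2]>110]
        if ys: pts.append((x,np.mean(ys),len(ys)))
    return pts
for nm,segs in(("A",[(263,287)]),("B",[(320,361),(384,407)])):
    pts=[p for s in segs for p in bar(*s,222,246)]
    print(nm,[(p[0],round(p[1],1),p[2]) for p in pts][::4])
    W=np.array([onz("top",p[:2],.235)[:2] for p in pts])
    vx,vy,cx,cy=cv2.fitLine(W.astype(np.float32),cv2.DIST_HUBER,0,.01,.01).ravel()
    print(" x=",cx,"at y",cy,"slope dx/dy",vx/vy)
h2=cv2.cvtColor(sc,cv2.COLOR_RGB2HSV)
m=cv2.inRange(h2,(3,150,110),(16,255,255)); 
k,l,st,ce=cv2.connectedComponentsWithStats(m[180:280,220:480])
for i in range(1,k):
    if st[i,4]>20: print(st[i],ce[i]+[220,180])
print("stopA",onz("top",(289.1,236.9),.249),tri((364.3,212.2),(289.1,236.9)))
print("stopB",onz("top",(316.8,238.8),.249),tri((342.2,209.4),(316.8,238.8)))
for x in range(287,294): print(x,im[234:241,x].tolist())
```

```text
A [(263, np.float64(238.0), 5), (267, np.float64(238.0), 5), (271, np.float64(238.0), 5), (275, np.float64(238.0), 5), (279, np.float64(237.5), 4), (283, np.float64(237.5), 4)]
 x= 0.48011208 at y 0.06555235 slope dx/dy -0.15915038
B [(320, np.float64(239.5), 4), (324, np.float64(239.0), 5), (328, np.float64(238.5), 4), (332, np.float64(238.0), 5), (336, np.float64(237.5), 4), (340, np.float64(237.5), 4), (344, np.float64(236.5), 4), (348, np.float64(236.5), 4), (352, np.float64(235.5), 4), (356, np.float64(235.0), 3), (360, np.float64(234.0), 3), (387, np.float64(232.0), 5), (391, np.float64(231.5), 4), (395, np.float64(231.0), 5), (399, np.float64(230.5), 4), (403, np.float64(230.0), 3)]
 x= 0.5057668 at y -0.10065398 slope dx/dy -0.2459398
[168  13  16  40 396] [395.51515152 209.78535354]
stopA [0.48362726 0.03007739 0.249     ] [0.48544967 0.03179465 0.23994507]
stopB [ 0.4869838  -0.02906404  0.249     ] [ 0.48759453 -0.02784057  0.24546133]
287 [[172, 91, 51], [176, 76, 52], [180, 87, 82], [174, 94, 90], [135, 92, 90], [104, 89, 88], [93, 79, 74]]
288 [[175, 80, 45], [195, 54, 34], [205, 47, 40], [197, 48, 43], [142, 45, 42], [96, 47, 47], [90, 55, 48]]
289 [[174, 77, 44], [194, 48, 29], [205, 29, 20], [198, 25, 16], [143, 18, 13], [95, 18, 15], [92, 37, 25]]
290 [[163, 77, 44], [180, 53, 32], [191, 37, 23], [186, 32, 19], [143, 28, 17], [104, 28, 19], [100, 40, 23]]
291 [[149, 82, 46], [149, 65, 35], [157, 60, 33], [156, 55, 29], [137, 56, 33], [118, 60, 38], [116, 62, 39]]
292 [[140, 86, 47], [128, 76, 42], [128, 73, 40], [132, 73, 40], [129, 74, 42], [126, 77, 48], [124, 75, 45]]
293 [[136, 85, 48], [124, 78, 44], [121, 76, 42], [126, 79, 44], [128, 80, 44], [126, 79, 46], [123, 78, 44]]
```

Run:
```python
from h import *
o=onz("top",(250.4,236.7),.265);b=onz("top",(210,237.3),.265);g=onz("top",(372.4,232.4),.265)
print(o,b,g,"slopeA",(b-o)[0]/(b-o)[1], "dist",np.linalg.norm(b-o))
# scene: line of tab tops  orange top row / blue top row
for n in("orange","green","blue"):
  for s,f in(("scene",4),("top",4)):
    im=cv2.imread(f"pics/{s}0.png")[:,:,::-1].copy()
c={"o":[(380,190,412,250),(235,220,268,265)],"b":[(412,190,444,250),(195,220,228,265)],"g":[(283,190,315,250),(357,215,390,260)]}
rows=[]
for i,s in enumerate(("scene","top")):
    im=cv2.imread(f"pics/{s}0.png")
    r=[]
    for k in c:
        x0,y0,x1,y1=c[k][i]; r.append(cv2.resize(cv2.resize(im[y0:y1,x0:x1],None,fx=8,fy=8,interpolation=cv2.INTER_NEAREST),(264,360 if i else 480)))
    cv2.imwrite(f"pics/z{s}.png",np.hstack(r))
```

```text
[0.47034985 0.10963172 0.265     ] [0.45833657 0.19365815 0.265     ] [ 0.51203014 -0.1439425   0.265     ] slopeA -0.1429702484604116 dist 0.08488085617537107
```

```bash
sleep 1
```

```text
(no output)
```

View pics/zscene.png

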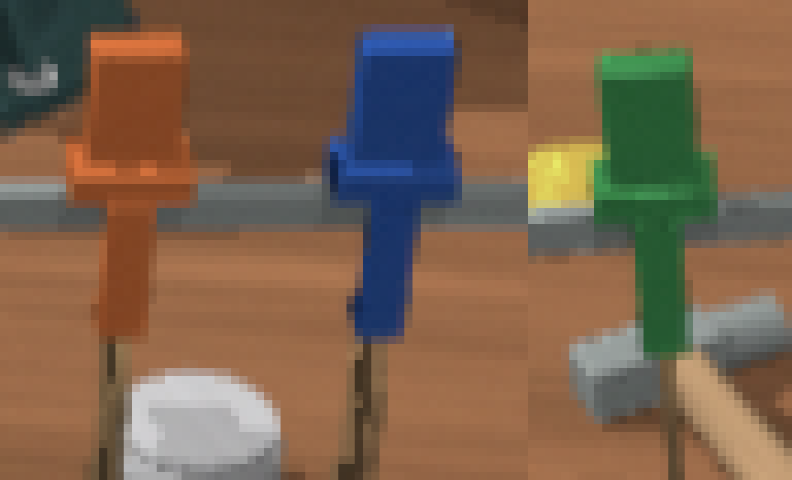

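View pics/ztop.png

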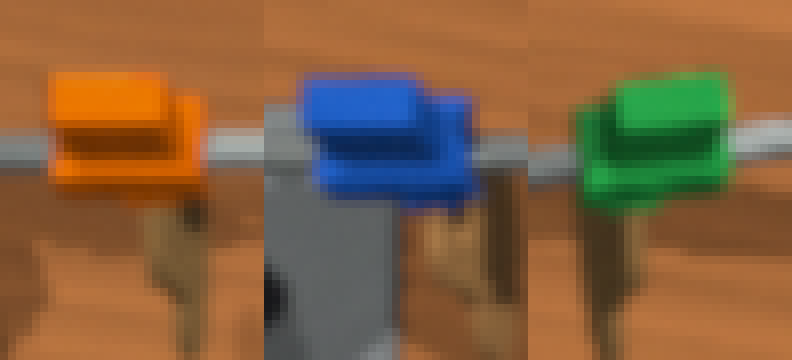

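Run:
```python
from h import *
D={"o":((396.8,195.5),(248.5,232.3)),"b":((429.4,195.6),(207,232.8)),"g":((297.4,197.9),(375.2,227.5))}
R={}
for k,(a,b) in D.items():
    a=np.array(a)-.5;b=np.array(b)-.5
    R[k]=onz("top",b,.292); print(k,R[k].round(4),onz("scene",a,.292).round(4),tri(a,b).round(4))
sA=np.array([.4836,.0301]);sB=np.array([.4870,-.0291])
d=R["b"]-R["o"];print("A slope tabs",d[0]/d[1],"stopA-orange",(R["o"][0]-sA[0])/(R["o"][1]-sA[1]),"stopA-blue",(R["b"][0]-sA[0])/(R["b"][1]-sA[1]),"dist o",np.linalg.norm(R["o"][:2]-sA)+.004,"b",np.linalg.norm(R["b"][:2]-sA)+.004)
print("B slope",(R["g"][0]-sB[0])/(R["g"][1]-sB[1]),"dist g",np.linalg.norm(R["g"][:2]-sB)+.004)
print("gap",np.linalg.norm(sA-sB)-.008)
```

```text
o [0.4744 0.1121 0.292 ] [0.4714 0.1145 0.292 ] [0.474  0.1131 0.2934]
b [0.4626 0.1965 0.292 ] [0.4615 0.1987 0.292 ] [0.4625 0.1974 0.2923]
g [ 0.5174 -0.1453  0.292 ] [ 0.515  -0.1421  0.292 ] [ 0.5168 -0.1436  0.2932]
A slope tabs -0.140082536445858 stopA-orange -0.11219424504620867 stopA-blue -0.1263447564648449 dist o 0.08646426313504678 b 0.17168483494048783
B slope -0.2620155390462226 dist g 0.12413208156482071
gap 0.051297554755655825
```

Call:
jog_arm([
  {"travel": [0,0,6],"turn": 0},
  {"travel": [0,0,6],"turn": 0},
  {"travel": [3.5,-5,0],"turn": -7.7},
  {"travel": [3.5,-5,0],"turn": -7.7},
  {"travel": [3.5,-5,0],"turn": -7.7},
  {"travel": [3.5,-5,0],"turn": -7.7},
  {"travel": [3.5,-5,0],"turn": -7.7},
  {"travel": [3.5,-5,0],"turn": -7.7},
  {"travel": [3.5,-5,0],"turn": -7.7},
  {"travel": [3.5,-5,0],"turn": -7.7},
], fingers=0.6)

```text
time_s: 1.35
tool_pos: [0.4717, 0.114, 0.3509]
orientation: [-3.134, -0.214, 0.001]
ft_force: [0.9, 0.2, 0.8]
finger_gap: 0.0511
```

Run:
```python
from h import *
from plant import sensors
a=imaging.snapshot("scene");b=imaging.snapshot("top")
A=cv2.resize(a[130:280,320:480,::-1],None,fx=3,fy=3);B=cv2.resize(b[170:290,200:300,::-1],None,fx=3,fy=3.75)
cv2.imwrite("pics/over.png",np.hstack([A,B])); print(sensors.observe()["tool_pos"])
```

```text
[0.47334235 0.11093309 0.34936587]
```

```bash
sleep 1
```

```text
(no output)
```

View pics/over.png

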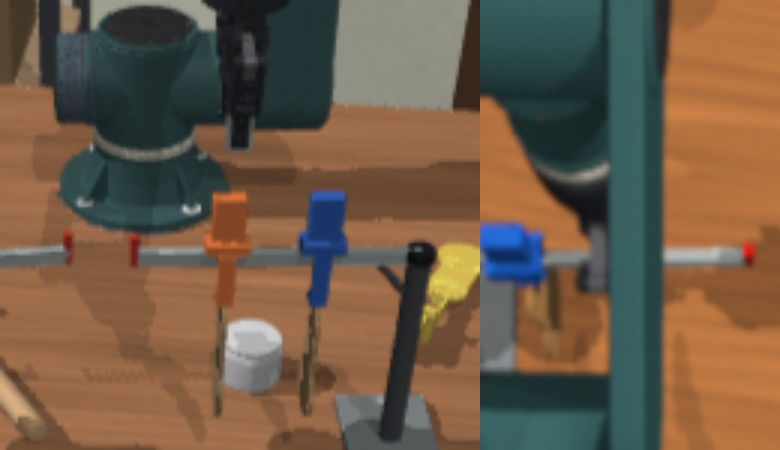

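Call:
jog_arm([
  {"travel": [0,0,-2],"turn": 0.5},
  {"travel": [0,0,-2],"turn": 0},
  {"travel": [0,0,-2],"turn": 0},
  {"travel": [0,0,0],"turn": 0},
  {"travel": [0,0,0],"turn": 0},
])

```text
time_s: 2.08
tool_pos: [0.4711, 0.1162, 0.2921]
orientation: [-3.133, -0.236, -0.001]
ft_force: [-0.7, -0.1, 0.5]
finger_gap: 0.0509
```

Call:
jog_arm([
  {"travel": [0.3,-0.3,-1],"turn": 0},
  {"travel": [0,0,-1],"turn": 0},
  {"travel": [0,0,-1],"turn": 0},
  {"travel": [0,0,-0.8],"turn": 0},
  {"travel": [0,0,0],"turn": 0},
  {"travel": [0,0,0],"turn": 0},
])

```text
time_s: 2.82
tool_pos: [0.4742, 0.1128, 0.2536]
orientation: [-3.133, -0.235, -0.001]
ft_force: [1.1, -0.4, 0.4]
finger_gap: 0.0517
```

Call:
jog_arm([
  {"travel": [0,0,0]},
  {"travel": [0,0,0]},
  {"travel": [0,0,0]},
  {"travel": [0,0,0]},
], fingers=0.22)

```text
validation failed for argument at $.in...
```

Run:
```python
from h import *
from plant import sensors
a=imaging.snapshot("scene");b=imaging.snapshot("top")
A=cv2.resize(a[150:260,340:450,::-1],None,fx=4,fy=4);B=cv2.resize(b[200:280,210:300,::-1],None,fx=4,fy=5.5)
cv2.imwrite("pics/grip.png",np.hstack([A,B]))
s=sensors.observe();print(s["ft_force"],s["moment"],s["finger_gap"])
```

```text
[0.41272268 0.81113028 0.21676103] [-0.04885686  0.06842556  0.00562871] 0.051472290396623856
```

```bash
sleep 1
```

```text
(no output)
```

View pics/grip.png

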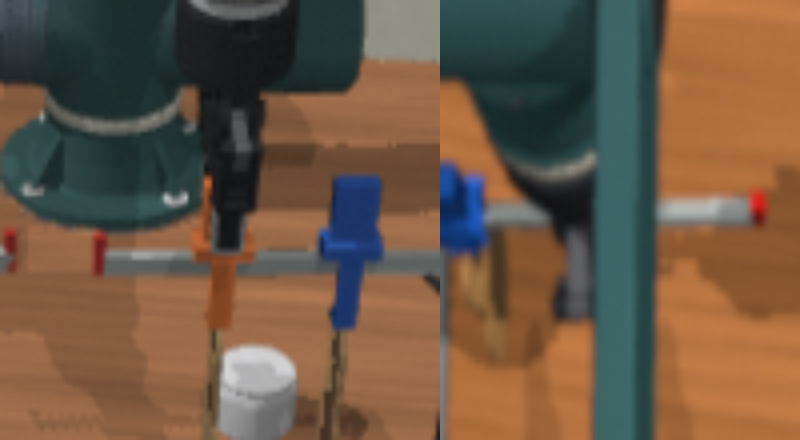

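The fingers straddle the orange tab: the front finger is over the tab's middle in the scene crop, at about (228,230). Next I'll close, writing the turn out in every row.

Call:
jog_arm([
  {"travel": [0,0,0],"turn": 0},
  {"travel": [0,0,0],"turn": 0},
  {"travel": [0,0,0],"turn": 0},
  {"travel": [0,0,0],"turn": 0},
], fingers=0.22)

```text
time_s: 3.42
tool_pos: [0.4741, 0.1128, 0.2534]
orientation: [3.133, 0.235, 0.0]
ft_force: [-0.8, -0.1, -0.7]
finger_gap: 0.0188
```

Call:
jog_arm([
  {"travel": [0,0,0],"turn": 0},
  {"travel": [0,0,0],"turn": 0},
  {"travel": [0,0,0],"turn": 0},
  {"travel": [0,0,0],"turn": 0},
], fingers=0)

```text
time_s: 3.92
tool_pos: [0.474, 0.1128, 0.2535]
orientation: [3.133, 0.235, -0.0]
ft_force: [-1.2, 0.5, 1.7]
finger_gap: 0.0134
```

Call:
jog_arm([
  {"travel": [0,0,0.6],"turn": 0},
  {"travel": [0,0,0.6],"turn": 0},
  {"travel": [0,0,0.6],"turn": 0},
  {"travel": [0,0,0.6],"turn": 0},
  {"travel": [0,0,0],"turn": 0},
  {"travel": [0,0,0],"turn": 0},
])

```text
time_s: 4.68
tool_pos: [0.474, 0.1128, 0.2772]
orientation: [-3.133, -0.235, 0.0]
ft_force: [-0.8, 0.2, -1.9]
finger_gap: 0.0132
```

Run:
```python
from h import *
from plant import sensors
a=imaging.snapshot("scene");b=imaging.snapshot("top")
A=cv2.resize(a[150:260,340:450,::-1],None,fx=4,fy=4);B=cv2.resize(b[200:280,210:300,::-1],None,fx=4,fy=5.5)
cv2.imwrite("pics/lift.png",np.hstack([A,B]))
s=sensors.observe();print(s["tool_pos"],s["ft_force"],s["moment"],s["finger_gap"])
```

```text
[0.47392537 0.11275135 0.27697517] [-0.46614661  0.5328705  -0.75264518] [-0.00817326  0.02844197  0.06666345] 0.013643649999975862
```

```bash
sleep 1
```

```text
(no output)
```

View pics/lift.png

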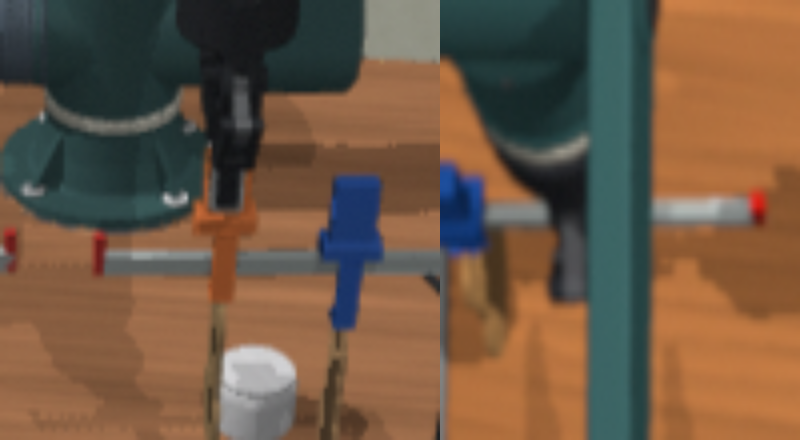

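Call:
jog_arm([
  {"travel": [0.1,-0.7,0],"turn": 0},
  {"travel": [0.1,-0.7,0],"turn": 0},
  {"travel": [0.1,-0.7,0],"turn": 0},
  {"travel": [0.1,-0.7,0],"turn": 0},
  {"travel": [0.1,-0.7,0],"turn": 0},
  {"travel": [0.1,-0.7,0],"turn": 0},
  {"travel": [0.1,-0.7,0],"turn": 0},
  {"travel": [0.1,-0.7,0],"turn": 0},
  {"travel": [0,0,0],"turn": 0},
])

```text
time_s: 5.9
tool_pos: [0.4822, 0.0563, 0.2773]
orientation: [-3.133, -0.233, -0.0]
ft_force: [-1.1, -0.9, -1.3]
finger_gap: 0.0133
```

Run:
```python
from h import *
from plant import sensors
a=imaging.snapshot("scene");b=imaging.snapshot("top")
A=cv2.resize(a[150:260,320:420,::-1],None,fx=4,fy=4);B=cv2.resize(b[200:280,240:340,::-1],None,fx=4,fy=5.5)
cv2.imwrite("pics/mid.png",np.hstack([A,B]))
s=sensors.observe();print(s["tool_pos"],s["ft_force"],s["moment"],s["finger_gap"])
```

```text
[0.48208043 0.05676253 0.27734146] [ 0.58921633 -0.45937599 -1.61450235] [-0.02252564 -0.01749091 -0.04434348] 0.013235074164561779
```

```bash
sleep 1
```

```text
(no output)
```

View pics/mid.png

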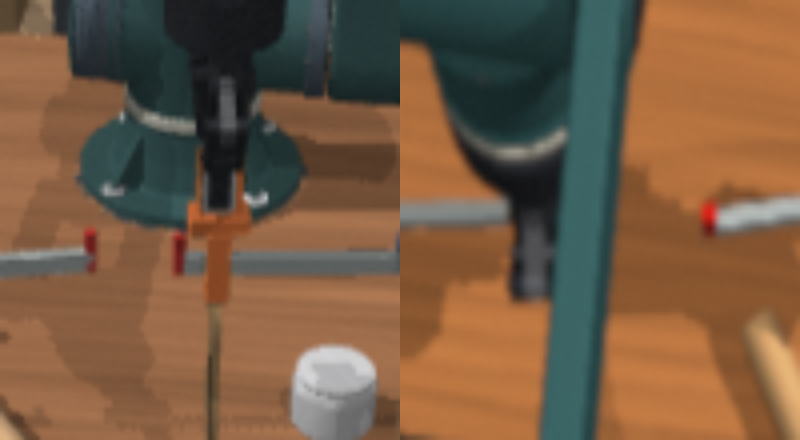

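Orange is raised in the scene crop, with its leg at about (217,265) just right of stop A (179,253). There's no contact force, so I'll carry on over the stop.

Call:
jog_arm([
  {"travel": [0.1,-0.7,0],"turn": 0},
  {"travel": [0.1,-0.7,0],"turn": 0},
  {"travel": [0.1,-0.7,0],"turn": 0},
  {"travel": [0.1,-0.7,0],"turn": 0},
  {"travel": [0.1,-0.7,0],"turn": 0},
])

```text
time_s: 6.62
tool_pos: [0.4871, 0.0212, 0.2773]
orientation: [3.133, 0.234, 0.0]
ft_force: [0.2, 0.1, -1.2]
finger_gap: 0.0131
```

Call:
jog_arm([
  {"travel": [0.1,-0.7,0],"turn": 0},
  {"travel": [0.1,-0.7,0],"turn": 0},
  {"travel": [0.1,-0.7,0],"turn": 0},
  {"travel": [0,0,0],"turn": 0},
  {"travel": [0,0,0],"turn": 0},
])

```text
time_s: 7.25
tool_pos: [0.4901, 0.0008, 0.2773]
orientation: [-3.133, -0.235, -0.0]
ft_force: [-0.6, -0.1, -1.6]
finger_gap: 0.0131
```

Run:
```python
from h import *
from plant import sensors
a=imaging.snapshot("scene");b=imaging.snapshot("top")
A=cv2.resize(a[150:260,310:410,::-1],None,fx=4,fy=4);B=cv2.resize(b[200:280,250:350,::-1],None,fx=4,fy=5.5)
cv2.imwrite("pics/gap.png",np.hstack([A,B]))
s=sensors.observe();print(s["tool_pos"],s["ft_force"],s["moment"],s["finger_gap"])
```

```text
[0.49004962 0.00097171 0.27737526] [ 0.26089679  0.4574626  -1.54979825] [ 0.00562352 -0.04807723 -0.03357756] 0.013834768481479688
```

```bash
sleep 1
```

```text
(no output)
```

View pics/gap.png

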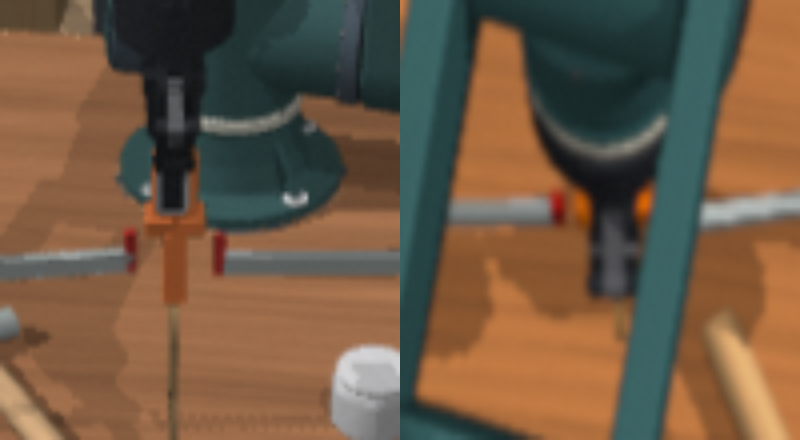

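Run:
```python
from h import *
im=cv2.imread("pics/top0.png")[:,:,::-1]
for x in range(314,321): print(x,[im[y,x,0]-0 for y in range(234,244)],[int(im[y,x,1]) for y in range(234,244)])
print(onz("top",(289.3,236.2),.25),onz("top",(317,238.2),.25),onz("top",(317,239.2),.25))
```

```text
314 [np.uint8(165), np.uint8(167), np.uint8(170), np.uint8(170), np.uint8(153), np.uint8(138), np.uint8(125), np.uint8(122), np.uint8(122), np.uint8(122)] [103, 104, 105, 99, 85, 78, 75, 75, 77, 77]
315 [np.uint8(166), np.uint8(164), np.uint8(166), np.uint8(182), np.uint8(182), np.uint8(168), np.uint8(133), np.uint8(109), np.uint8(108), np.uint8(115)] [104, 103, 94, 77, 63, 58, 56, 58, 62, 71]
316 [np.uint8(164), np.uint8(158), np.uint8(157), np.uint8(187), np.uint8(203), np.uint8(191), np.uint8(140), np.uint8(100), np.uint8(99), np.uint8(112)] [104, 99, 79, 52, 38, 32, 28, 33, 44, 66]
317 [np.uint8(162), np.uint8(149), np.uint8(149), np.uint8(186), np.uint8(206), np.uint8(198), np.uint8(146), np.uint8(100), np.uint8(98), np.uint8(115)] [101, 92, 66, 41, 33, 27, 19, 18, 35, 65]
318 [np.uint8(158), np.uint8(138), np.uint8(145), np.uint8(178), np.uint8(200), np.uint8(199), np.uint8(151), np.uint8(106), np.uint8(100), np.uint8(115)] [99, 83, 65, 54, 64, 69, 64, 51, 53, 69]
319 [np.uint8(147), np.uint8(129), np.uint8(132), np.uint8(150), np.uint8(174), np.uint8(184), np.uint8(157), np.uint8(112), np.uint8(99), np.uint8(114)] [93, 80, 71, 77, 111, 133, 128, 96, 74, 74]
320 [np.uint8(129), np.uint8(120), np.uint8(119), np.uint8(125), np.uint8(153), np.uint8(169), np.uint8(160), np.uint8(118), np.uint8(99), np.uint8(115)] [81, 75, 74, 94, 143, 167, 163, 120, 84, 78]
[0.48498209 0.02978633 0.25      ] [ 0.48811917 -0.0293462   0.25      ] [ 0.48595633 -0.02962006  0.25      ]
```

Call:
jog_arm([
  {"travel": [-0.3,0,0],"turn": 1.7},
  {"travel": [-0.3,0,0],"turn": 1.8},
  {"travel": [-0.3,0,0],"turn": 1.8},
  {"travel": [0,0,0],"turn": 0},
  {"travel": [0,0,0],"turn": 0},
])

```text
time_s: 7.98
tool_pos: [0.4811, 0.0008, 0.2774]
orientation: [3.119, 0.379, 0.0]
ft_force: [0.1, -0.0, -2.0]
finger_gap: 0.0134
```

Run:
```python
from h import *
from plant import sensors
a=imaging.snapshot("scene");b=imaging.snapshot("top")
A=cv2.resize(a[150:260,290:390,::-1],None,fx=4,fy=4);B=cv2.resize(b[200:280,260:360,::-1],None,fx=4,fy=5.5)
cv2.imwrite("pics/gap2.png",np.hstack([A,B]))
s=sensors.observe();print(s["tool_pos"],s["orientation"],s["ft_force"],s["moment"],s["finger_gap"])
```

```text
[0.4811296  0.00075398 0.27730301] [-3.11857769e+00 -3.79287190e-01 -1.32636271e-04] [ 0.03725348 -0.12837975 -1.92440154] [-0.0194085   0.01027866 -0.00773758] 0.013161683586901321
```

```bash
sleep 1
```

```text
(no output)
```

View pics/gap2.png

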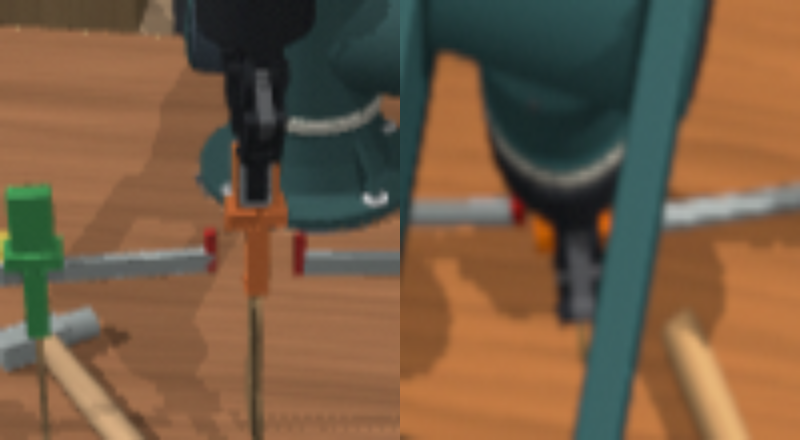

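Call:
jog_arm([
  {"travel": [0.17,-0.7,0],"turn": 0},
  {"travel": [0.17,-0.7,0],"turn": 0},
  {"travel": [0.17,-0.7,0],"turn": 0},
  {"travel": [0,0,0],"turn": 0},
])

```text
time_s: 8.57
tool_pos: [0.4863, -0.021, 0.2772]
orientation: [-3.119, -0.377, 0.0]
ft_force: [0.5, 0.7, -2.0]
finger_gap: 0.0131
```

Call:
jog_arm([
  {"travel": [0.17,-0.7,0],"turn": 0},
  {"travel": [0.17,-0.7,0],"turn": 0},
  {"travel": [0.17,-0.7,0],"turn": 0},
])

```text
time_s: 8.95
tool_pos: [0.4914, -0.0418, 0.2774]
orientation: [3.118, 0.379, 0.0]
ft_force: [-0.4, 0.8, -1.6]
finger_gap: 0.0134
```

Call:
jog_arm([
  {"travel": [0.17,-0.7,0],"turn": 0},
  {"travel": [0.17,-0.7,0],"turn": 0},
  {"travel": [0.17,-0.7,0],"turn": 0},
  {"travel": [0.17,-0.7,0],"turn": 0},
  {"travel": [0,0,0],"turn": 0},
  {"travel": [0,0,0],"turn": 0},
])

```text
time_s: 9.7
tool_pos: [0.498, -0.0692, 0.2773]
orientation: [-3.118, -0.379, -0.0]
ft_force: [0.4, -0.1, -1.5]
finger_gap: 0.0134
```

Run:
```python
from h import *
from plant import sensors
a=imaging.snapshot("scene");b=imaging.snapshot("top")
A=cv2.resize(a[150:260,270:370,::-1],None,fx=4,fy=4);B=cv2.resize(b[200:280,290:390,::-1],None,fx=4,fy=5.5)
cv2.imwrite("pics/onb.png",np.hstack([A,B]))
s=sensors.observe();print(s["tool_pos"],s["orientation"],s["ft_force"],s["moment"],s["finger_gap"])
```

```text
[ 0.49805294 -0.0690362   0.2773801 ] [-3.11843213e+00 -3.79826310e-01 -2.38163291e-04] [ 0.16829029  0.47987088 -1.48064316] [0.01746791 0.02481035 0.02887609] 0.013566235558772854
```

```bash
sleep 1
```

```text
(no output)
```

View pics/onb.png

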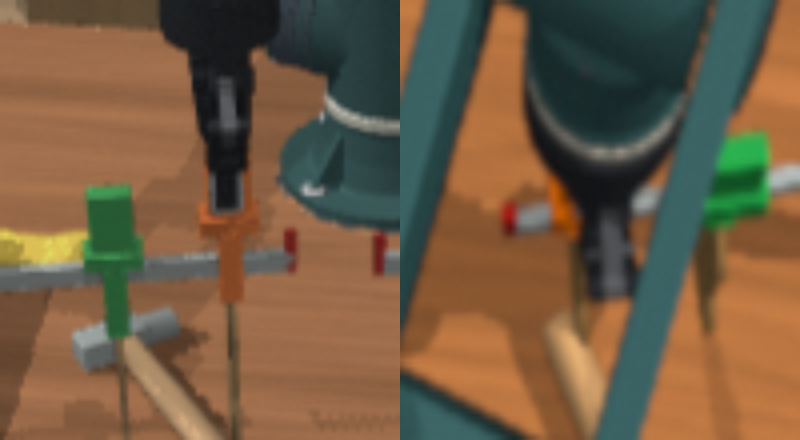

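Orange sits over rail B between stop B (289,250) and green (112,250), with its leg in front of the bar. I'll lower it gently.

Call:
jog_arm([
  {"travel": [0,0,-0.5],"turn": 0},
  {"travel": [0,0,-0.5],"turn": 0},
  {"travel": [0,0,-0.5],"turn": 0},
  {"travel": [0,0,-0.4],"turn": 0},
  {"travel": [0,0,-0.1],"turn": 0},
  {"travel": [0,0,-0.1],"turn": 0},
  {"travel": [0,0,0],"turn": 0},
  {"travel": [0,0,0],"turn": 0},
])

```text
time_s: 10.8
tool_pos: [0.4981, -0.0693, 0.2565]
orientation: [3.119, 0.379, 0.001]
ft_force: [0.3, 0.1, -1.9]
finger_gap: 0.0132
```

Call:
jog_arm([
  {"travel": [0,0,-0.1],"turn": 0},
  {"travel": [0,0,0],"turn": 0},
])

```text
time_s: 11.05
tool_pos: [0.498, -0.0692, 0.2553]
orientation: [-3.119, -0.379, 0.0]
ft_force: [0.3, -0.5, -1.8]
finger_gap: 0.0133
```

Call:
jog_arm([
  {"travel": [0,0,-0.1],"turn": 0},
  {"travel": [0,0,0],"turn": 0},
])

```text
time_s: 11.3
tool_pos: [0.498, -0.0692, 0.2542]
orientation: [-3.119, -0.379, 0.0]
ft_force: [-0.1, -0.1, -0.6]
finger_gap: 0.0136
```

Call:
jog_arm([
  {"travel": [0,0,-0.05],"turn": 0},
  {"travel": [0,0,0],"turn": 0},
  {"travel": [0,0,0],"turn": 0},
])

```text
time_s: 11.68
tool_pos: [0.4981, -0.0692, 0.2539]
orientation: [3.119, 0.379, 0.0]
ft_force: [-0.3, -1.1, -1.4]
finger_gap: 0.0134
```

Run:
```python
from plant import sensors
s=sensors.observe();print(s["tool_pos"],s["ft_force"],s["moment"],s["finger_gap"])
```

```text
[ 0.49809944 -0.06924161  0.25386345] [-0.32623621 -1.08873243 -1.41801482] [-0.01202452 -0.01687353  0.04444536] 0.013381961074134061
```

Call:
jog_arm([
  {"travel": [0,0,-0.05],"turn": 0},
  {"travel": [0,0,0],"turn": 0},
  {"travel": [0,0,0],"turn": 0},
])

```text
time_s: 12.05
tool_pos: [0.4981, -0.0693, 0.2535]
orientation: [3.119, 0.379, 0.001]
ft_force: [0.3, -0.6, -1.2]
finger_gap: 0.0132
```

Call:
jog_arm([
  {"travel": [0,0,0],"turn": 0},
])

```text
time_s: 12.18
tool_pos: [0.4981, -0.0693, 0.2535]
orientation: [3.118, 0.379, 0.0]
ft_force: [0.4, 0.3, -0.5]
finger_gap: 0.0135
```

Call:
jog_arm([
  {"travel": [0,0,-0.04],"turn": 0},
  {"travel": [0,0,0],"turn": 0},
  {"travel": [0,0,0],"turn": 0},
])

```text
time_s: 12.55
tool_pos: [0.4981, -0.0693, 0.2534]
orientation: [3.118, 0.379, 0.001]
ft_force: [-1.4, 0.6, 2.5]
finger_gap: 0.0136
```

Call:
jog_arm([
  {"travel": [0,0,0],"turn": 0},
])

```text
time_s: 12.68
tool_pos: [0.4981, -0.0693, 0.2534]
orientation: [3.118, 0.379, 0.001]
ft_force: [-0.9, -0.3, 3.2]
finger_gap: 0.0132
```

Call:
jog_arm([
  {"travel": [0,0,0.04],"turn": 0},
  {"travel": [0,0,0],"turn": 0},
])

```text
time_s: 12.92
tool_pos: [0.4981, -0.0693, 0.2535]
orientation: [3.118, 0.379, 0.0]
ft_force: [-1.5, 0.3, 3.1]
finger_gap: 0.0132
```

Run:
```python
from h import *
from plant import sensors
b=imaging.snapshot("top");crop("top",(355,205,435,265),10,"pics/coll.png",b)
a=imaging.snapshot("scene");crop("scene",(230,185,310,245),10,"pics/coll2.png",a)
s=sensors.observe();print(s["tool_pos"],s["ft_force"])
e=np.array([.4875,-.0253])
for x in (405,406,407,408,409,410): 
    p=onz("top",(x,230),.235); print(x,p.round(4),np.linalg.norm(p[:2]-e))
```

```text
[ 0.49813881 -0.06924391  0.25346923] [-0.63776262 -0.47416646  2.9363538 ]
405 [ 0.5335 -0.2159  0.235 ] 0.19603495462343853
406 [ 0.5338 -0.218   0.235 ] 0.19818941736420964
407 [ 0.5341 -0.2202  0.235 ] 0.20034417639730395
408 [ 0.5344 -0.2223  0.235 ] 0.2024992227666325
409 [ 0.5346 -0.2245  0.235 ] 0.20465454789211762
410 [ 0.5349 -0.2266  0.235 ] 0.2068101435502198
```

```bash
sleep 1
```

```text
(no output)
```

View pics/coll.png

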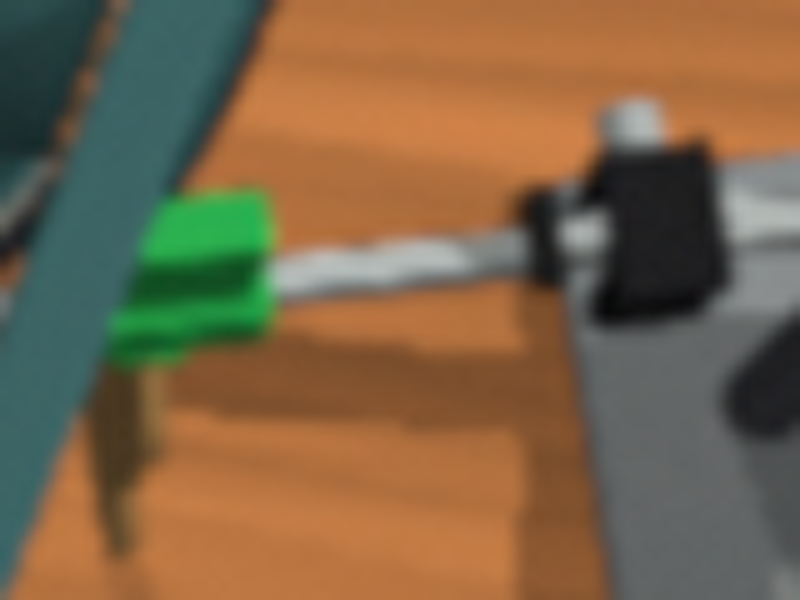

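View pics/coll2.png

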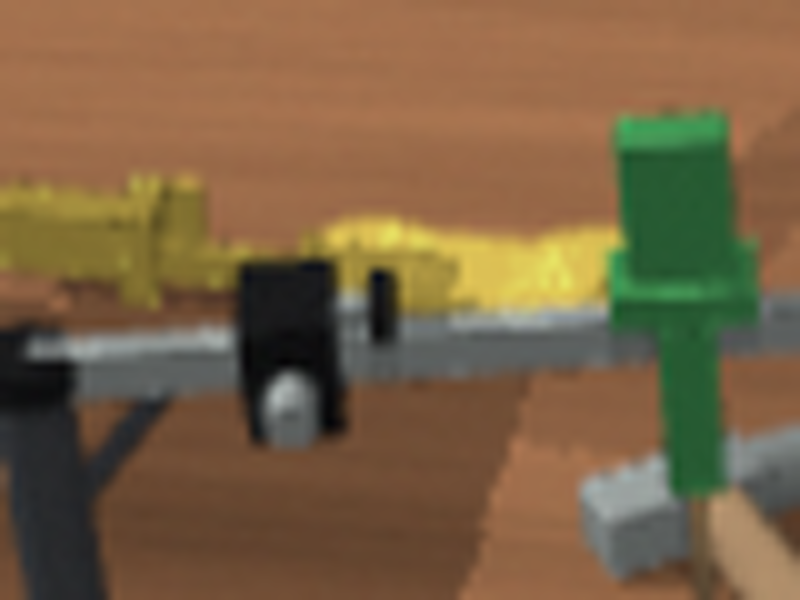

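Call:
jog_arm([
  {"travel": [0,0,0.04],"turn": 0},
  {"travel": [0,0,0],"turn": 0},
  {"travel": [0,0,0],"turn": 0},
])

```text
time_s: 13.4
tool_pos: [0.4981, -0.0693, 0.2535]
orientation: [-3.119, -0.379, 0.0]
ft_force: [-0.4, 0.7, -0.2]
finger_gap: 0.0133
```

Call:
jog_arm([
  {"travel": [0.12,-0.5,0],"turn": 0},
  {"travel": [0.12,-0.5,0],"turn": 0},
  {"travel": [0.12,-0.5,0],"turn": 0},
  {"travel": [0.12,-0.5,0],"turn": 0},
  {"travel": [0.12,-0.5,0],"turn": 0},
  {"travel": [0.12,-0.5,0],"turn": 0},
])

```text
time_s: 14.15
tool_pos: [0.5053, -0.0997, 0.2535]
orientation: [3.119, 0.379, -0.0]
ft_force: [0.1, 0.4, -0.7]
finger_gap: 0.0133
```

Call:
jog_arm([
  {"travel": [0.05,-0.2,0],"turn": 0},
  {"travel": [0.05,-0.2,0],"turn": 0},
])

```text
time_s: 14.4
tool_pos: [0.5063, -0.1034, 0.2535]
orientation: [-3.119, -0.379, 0.0]
ft_force: [0.4, 0.6, -1.0]
finger_gap: 0.0133
```

Call:
jog_arm([
  {"travel": [0.05,-0.2,0],"turn": 0},
  {"travel": [0.05,-0.2,0],"turn": 0},
])

```text
time_s: 14.65
tool_pos: [0.5072, -0.1071, 0.2537]
orientation: [-3.118, -0.38, 0.0]
ft_force: [0.2, 1.4, -1.6]
finger_gap: 0.0135
```

Call:
jog_arm([
  {"travel": [0.05,-0.2,0],"turn": 0},
  {"travel": [0.05,-0.2,0],"turn": 0},
])

```text
time_s: 14.9
tool_pos: [0.5083, -0.1112, 0.2537]
orientation: [-3.118, -0.38, 0.0]
ft_force: [-0.6, 0.4, -0.5]
finger_gap: 0.0132
```

Call:
jog_arm([
  {"travel": [0.07,-0.3,0],"turn": 0},
  {"travel": [0.07,-0.3,0],"turn": 0},
  {"travel": [0.07,-0.3,0],"turn": 0},
  {"travel": [0.07,-0.3,0],"turn": 0},
])

```text
time_s: 15.4
tool_pos: [0.5111, -0.1235, 0.2537]
orientation: [-3.119, -0.379, 0.0]
ft_force: [-0.1, 1.2, -1.3]
finger_gap: 0.0129
```

Call:
jog_arm([
  {"travel": [0.07,-0.3,0],"turn": 0},
  {"travel": [0.07,-0.3,0],"turn": 0},
  {"travel": [0.07,-0.3,0],"turn": 0},
  {"travel": [0.07,-0.3,0],"turn": 0},
])

```text
time_s: 15.9
tool_pos: [0.5139, -0.1354, 0.2537]
orientation: [-3.119, -0.379, -0.0]
ft_force: [-0.5, 1.4, -1.8]
finger_gap: 0.013
```

Call:
jog_arm([
  {"travel": [0.07,-0.3,0],"turn": 0},
  {"travel": [0.07,-0.3,0],"turn": 0},
  {"travel": [0.07,-0.3,0],"turn": 0},
  {"travel": [0.07,-0.3,0],"turn": 0},
])

```text
time_s: 16.4
tool_pos: [0.5167, -0.1474, 0.2537]
orientation: [-3.119, -0.379, -0.0]
ft_force: [-0.5, -0.6, -1.1]
finger_gap: 0.0134
```

Run:
```python
from h import *
from plant import sensors
b=imaging.snapshot("top");B=cv2.resize(b[205:265,335:435,::-1],None,fx=4,fy=6)
a=imaging.snapshot("scene");A=cv2.resize(a[170:260,230:330,::-1],None,fx=4,fy=4)
cv2.imwrite("pics/push.png",np.hstack([A,B])); s=sensors.observe();print(s["tool_pos"],s["ft_force"],s["moment"])
```

```text
[ 0.5168051  -0.14771684  0.25377516] [ 0.54352339 -0.75635087 -2.06896794] [ 0.00419207  0.00475017 -0.0275725 ]
```

```bash
sleep 1
```

```text
(no output)
```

View pics/push.png

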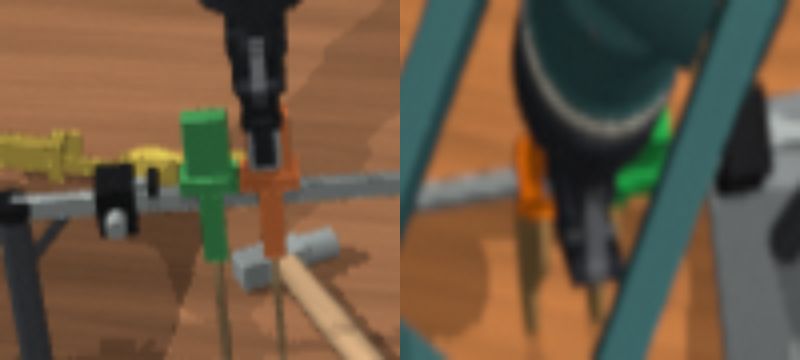

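Orange is saddle to saddle with green in the scene crop (240,180), and the buffer face at (158,180) is about 13 mm ahead of green. From here I'll feel for it in small steps.

Call:
jog_arm([
  {"travel": [0.05,-0.2,0],"turn": 0},
  {"travel": [0.05,-0.2,0],"turn": 0},
  {"travel": [0.05,-0.2,0],"turn": 0},
  {"travel": [0,0,0],"turn": 0},
])

```text
time_s: 17.0
tool_pos: [0.5183, -0.1535, 0.2538]
orientation: [3.118, 0.379, 0.0]
ft_force: [-0.0, -0.1, -2.1]
finger_gap: 0.013
```

Call:
jog_arm([
  {"travel": [0.05,-0.2,0],"turn": 0},
  {"travel": [0,0,0],"turn": 0},
])

```text
time_s: 17.25
tool_pos: [0.5187, -0.1555, 0.2537]
orientation: [3.118, 0.379, 0.0]
ft_force: [-0.3, 0.4, -1.3]
finger_gap: 0.0133
```

Call:
jog_arm([
  {"travel": [0.05,-0.2,0],"turn": 0},
  {"travel": [0,0,0],"turn": 0},
])

```text
time_s: 17.5
tool_pos: [0.5192, -0.1575, 0.2537]
orientation: [3.118, 0.379, 0.0]
ft_force: [0.6, -0.6, -1.4]
finger_gap: 0.0134
```

Call:
jog_arm([
  {"travel": [0.03,-0.1,0],"turn": 0},
  {"travel": [0,0,0],"turn": 0},
])

```text
time_s: 17.75
tool_pos: [0.5195, -0.1583, 0.2537]
orientation: [3.119, 0.379, 0.0]
ft_force: [-0.4, 0.3, -1.0]
finger_gap: 0.0135
```

Call:
jog_arm([
  {"travel": [0.02,-0.1,0],"turn": 0},
  {"travel": [0,0,0],"turn": 0},
])

```text
time_s: 18.0
tool_pos: [0.5197, -0.1593, 0.2537]
orientation: [3.119, 0.379, 0.0]
ft_force: [0.2, -0.7, -1.7]
finger_gap: 0.0131
```

Call:
jog_arm([
  {"travel": [0.02,-0.1,0],"turn": 0},
  {"travel": [0,0,0],"turn": 0},
])

```text
time_s: 18.25
tool_pos: [0.5199, -0.1604, 0.2537]
orientation: [3.119, 0.379, 0.0]
ft_force: [-0.4, 0.1, -1.8]
finger_gap: 0.0132
```

Call:
jog_arm([
  {"travel": [0.02,-0.1,0],"turn": 0},
  {"travel": [0,0,0],"turn": 0},
])

```text
time_s: 18.5
tool_pos: [0.5201, -0.1614, 0.2537]
orientation: [3.118, 0.379, 0.0]
ft_force: [0.4, 0.9, -1.0]
finger_gap: 0.0135
```

Call:
jog_arm([
  {"travel": [0.02,-0.1,0],"turn": 0},
  {"travel": [0,0,0],"turn": 0},
])

```text
time_s: 18.75
tool_pos: [0.5202, -0.1621, 0.2538]
orientation: [-3.118, -0.38, 0.0]
ft_force: [-0.8, 2.0, -1.8]
finger_gap: 0.0133
```

Call:
jog_arm([
  {"travel": [0.02,-0.1,0],"turn": 0},
  {"travel": [0,0,0],"turn": 0},
])

```text
time_s: 19.0
tool_pos: [0.5204, -0.1627, 0.2537]
orientation: [-3.117, -0.38, 0.0]
ft_force: [-1.2, 2.6, -1.3]
finger_gap: 0.0133
```

Call:
jog_arm([
  {"travel": [0.02,-0.1,0],"turn": 0},
  {"travel": [0,0,0],"turn": 0},
])

```text
time_s: 19.25
tool_pos: [0.5206, -0.1635, 0.2538]
orientation: [-3.117, -0.38, 0.0]
ft_force: [-0.9, 4.5, -0.6]
finger_gap: 0.0138
```

Call:
jog_arm([
  {"travel": [0.02,-0.1,0],"turn": 0},
  {"travel": [0,0,0],"turn": 0},
])

```text
time_s: 19.5
tool_pos: [0.5207, -0.164, 0.2538]
orientation: [-3.116, -0.381, 0.0]
ft_force: [-2.2, 6.0, -0.3]
finger_gap: 0.0133
```

Call:
jog_arm([
  {"travel": [0.02,-0.1,0],"turn": 0},
  {"travel": [0,0,0],"turn": 0},
])

```text
time_s: 19.75
tool_pos: [0.5208, -0.1645, 0.2538]
orientation: [-3.115, -0.381, 0.001]
ft_force: [-3.0, 6.3, 0.7]
finger_gap: 0.0131
```

Call:
jog_arm([
  {"travel": [0.02,-0.1,0],"turn": 0},
  {"travel": [0,0,0],"turn": 0},
  {"travel": [0,0,0],"turn": 0},
  {"travel": [0,0,0],"turn": 0},
])

```text
time_s: 20.25
tool_pos: [0.5209, -0.165, 0.2538]
orientation: [-3.114, -0.382, 0.001]
ft_force: [-2.6, 9.0, -0.3]
finger_gap: 0.0131
```

Run:
```python
from h import *
from plant import sensors
a=imaging.snapshot("scene");A=cv2.resize(a[170:260,230:330,::-1],None,fx=5,fy=5)
cv2.imwrite("pics/pack.png",A); s=sensors.observe();print(s["tool_pos"],s["ft_force"],s["moment"])
```

```text
[ 0.52089706 -0.16497156  0.25382097] [-1.98978221  8.46515166 -0.23122267] [1.50497788e+00 3.87929405e-01 4.24740968e-04]
```

```bash
sleep 1
```

```text
(no output)
```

View pics/pack.png

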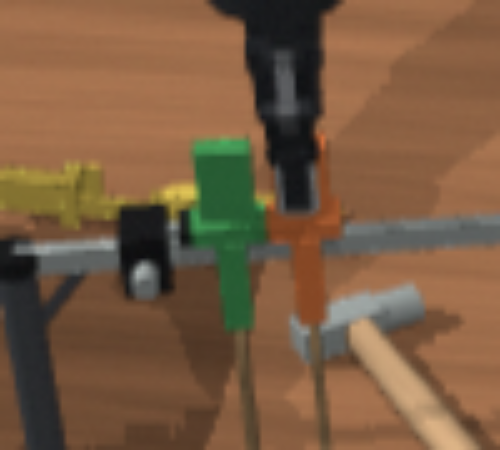

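Green's left edge meets the buffer at (190,228) in the crop, and orange is tight against green. About 9 N was held for over 0.4 s. I'll ease off to a light load before letting go, to avoid a spring-back.

Call:
jog_arm([
  {"travel": [-0.02,0.1,0],"turn": 0},
  {"travel": [-0.02,0.1,0],"turn": 0},
  {"travel": [-0.02,0.1,-0.02],"turn": 0},
  {"travel": [0,0,0],"turn": 0},
])

```text
time_s: 20.8
tool_pos: [0.5207, -0.164, 0.2537]
orientation: [-3.118, -0.38, -0.001]
ft_force: [-1.0, 4.4, -0.3]
finger_gap: 0.0133
```

Call:
jog_arm([
  {"travel": [-0.01,0.05,0],"turn": 0},
  {"travel": [0,0,0],"turn": 0},
])

```text
time_s: 21.05
tool_pos: [0.5207, -0.1639, 0.2537]
orientation: [3.118, 0.379, 0.001]
ft_force: [-0.2, 4.8, 1.1]
finger_gap: 0.0133
```

Call:
jog_arm([
  {"travel": [-0.02,0.1,0],"turn": 0},
  {"travel": [0,0,0],"turn": 0},
])

```text
time_s: 21.3
tool_pos: [0.5205, -0.1631, 0.2535]
orientation: [3.118, 0.379, 0.0]
ft_force: [-0.3, 2.9, -0.8]
finger_gap: 0.013
```

Call:
jog_arm([
  {"travel": [-0.01,0.05,0],"turn": 0},
  {"travel": [0,0,0],"turn": 0},
])

```text
time_s: 21.55
tool_pos: [0.5203, -0.1626, 0.2535]
orientation: [3.118, 0.379, 0.0]
ft_force: [-0.3, 0.7, -1.7]
finger_gap: 0.0135
```

Call:
jog_arm([
  {"travel": [0,0,-0.03],"turn": 0},
  {"travel": [0,0,0],"turn": 0},
])

```text
time_s: 21.8
tool_pos: [0.5203, -0.1626, 0.2535]
orientation: [3.118, 0.379, 0.001]
ft_force: [-0.2, 0.8, 0.4]
finger_gap: 0.0134
```

Call:
jog_arm([
  {"travel": [0,0,0],"turn": 0},
  {"travel": [0,0,0],"turn": 0},
  {"travel": [0,0,0],"turn": 0},
], fingers=0.3)

```text
time_s: 22.18
tool_pos: [0.5203, -0.1624, 0.2533]
orientation: [3.118, 0.379, 0.0]
ft_force: [-0.9, 0.4, -0.5]
finger_gap: 0.0258
```

Call:
jog_arm([
  {"travel": [0,0,0],"turn": 0},
  {"travel": [0,0,0],"turn": 0},
  {"travel": [0,0,0],"turn": 0},
], fingers=0.55)

```text
time_s: 22.55
tool_pos: [0.5203, -0.1622, 0.2533]
orientation: [3.119, 0.379, 0.0]
ft_force: [0.5, 0.2, 0.3]
finger_gap: 0.0468
```

Run:
```python
from h import *
from plant import sensors
b=imaging.snapshot("top");B=cv2.resize(b[205:265,345:445,::-1],None,fx=4,fy=7.5)
a=imaging.snapshot("scene");A=cv2.resize(a[170:260,230:310,::-1],None,fx=5,fy=5)
cv2.imwrite("pics/rel.png",np.hstack([A,B])); s=sensors.observe();print(s["tool_pos"],s["ft_force"],s["finger_gap"])
```

```text
[ 0.52028477 -0.16223207  0.25321494] [-0.32438603  0.67702267  0.16268591] 0.04698704960203816
```

```bash
sleep 1
```

```text
(no output)
```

View pics/rel.png

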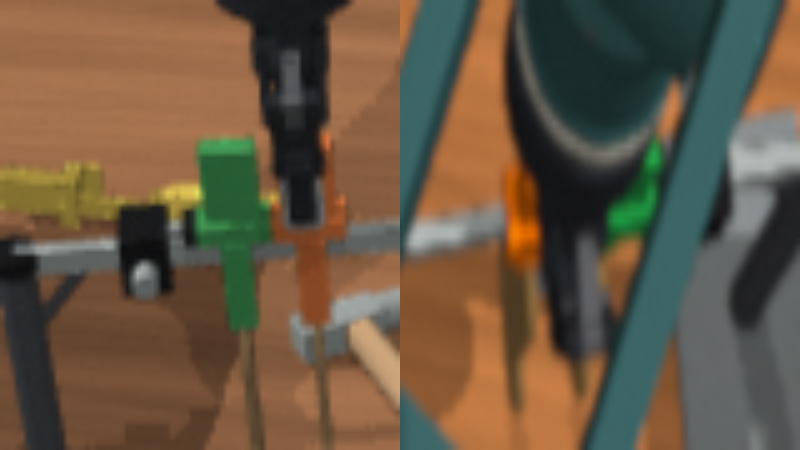

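Orange has been let go and hangs at (312,225) against green, and green is still on the buffer at (192,228). I'll back straight up and away from the rail.

Call:
jog_arm([
  {"travel": [0,0,0.7],"turn": 0},
  {"travel": [0,0,1],"turn": 0},
  {"travel": [0,0,1.5],"turn": 0},
  {"travel": [0,0,2],"turn": 0},
  {"travel": [0,0,3],"turn": 0},
  {"travel": [0,0,3],"turn": 0},
  {"travel": [-2,2,1],"turn": 0},
  {"travel": [-4,4,0],"turn": 0},
  {"travel": [-4,4,0],"turn": 0},
  {"travel": [-4,4,0],"turn": 0},
])

```text
time_s: 23.9
tool_pos: [0.3789, -0.0212, 0.3767]
orientation: [3.118, 0.379, 0.004]
ft_force: [-1.1, 0.9, 0.6]
finger_gap: 0.0472
```

Call:
jog_arm([
  {"travel": [0,5,0],"turn": 0},
  {"travel": [0,5,0],"turn": 0},
  {"travel": [0,5,0],"turn": 0},
  {"travel": [0,5,0],"turn": 0},
  {"travel": [0,5,0],"turn": 0},
  {"travel": [0,0,0],"turn": 0},
  {"travel": [0,0,0],"turn": 0},
])

```text
time_s: 24.78
tool_pos: [0.3803, 0.2275, 0.3761]
orientation: [3.118, 0.38, 0.002]
ft_force: [0.2, 0.1, 0.3]
finger_gap: 0.0472
```

```bash
python3 - <<'E'
from h import *
b=imaging.snapshot("top");B=cv2.resize(b[205:265,335:435,::-1],None,fx=4,fy=6)
a=imaging.snapshot("scene");A=cv2.resize(a[170:260,230:330,::-1],None,fx=4,fy=4)
cv2.imwrite("pics/end.png",np.hstack([A,B]))
cv2.imwrite("pics/endfull.png",np.vstack([a,b])[::,::,::-1][:480])
cv2.imwrite("pics/endtop.png",b[:,:,::-1])
E
sleep 1
```

```text
(no output)
```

View pics/end.png

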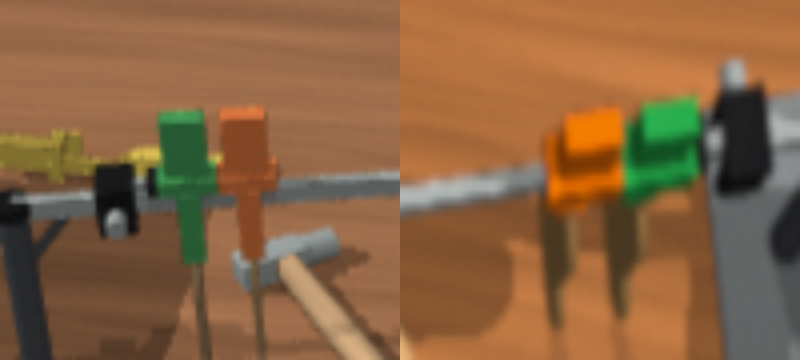

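View pics/endfull.png

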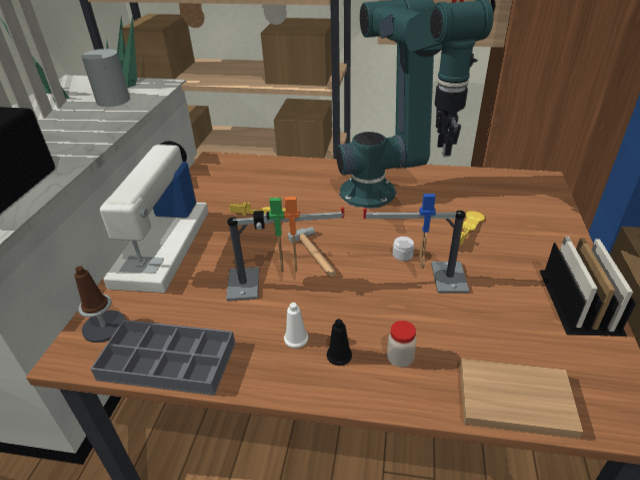

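View pics/endtop.png

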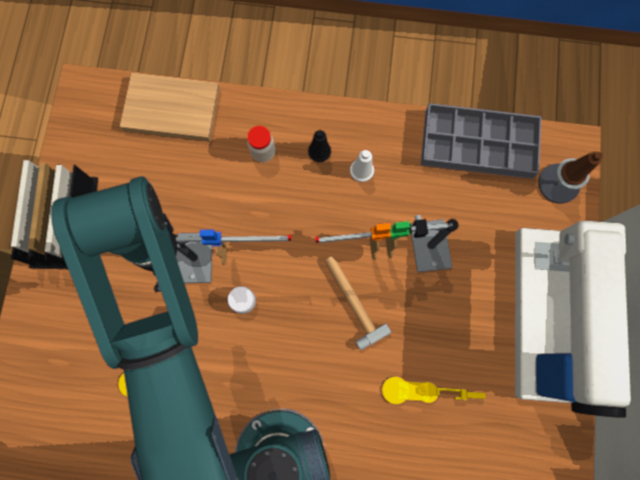

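Orange and green hang side by side on rail B against the buffer: scene crop (243,150) and (183,150), buffer at (152,182). Blue (428,205) and the things on the table look unmoved, and the gripper is clear.

Run:
```python
from plant import finish_job, sensors
print(sensors.observe()["time_s"], finish_job())
```

```text
the job is handed in; nothing more can be done
24.875 None
```

The orange carrier now hangs on rail B, side by side with green against the rubber buffer. I handed the job in at 24.9 s.

- **Transfer:** I gripped orange by its tab, raised it 24 mm and took it over stop A. I turned it 5.3° in the gap, brought it in over stop B and lowered it until it rested on the bar. No clear contact force showed at either stop.
- **Setting down:** the wrist sensor read about 3 N upward when orange met the bar, and I eased that off before sliding.
- **Pressing:** force began to rise with orange's centre about 140 mm along rail B, which puts the buffer face at about 200 mm. I pressed to about 9 N and held it for over 0.4 s, then eased back to about 1 N before letting go so the spring would not throw the carriers back.

**Last checks:** the final pictures show orange and green touching, with green on the buffer. By eye, blue and the things on the table have not moved, and the gripper is well clear.

**Uncertain:** wrist-force readings carry about ±1 N of noise. Because of that, green's drag could not be told apart from noise while it slid.

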